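# Set a marked batten over the end of the sawing board for the cut

### The arm

A 6-joint arm with a two-finger parallel gripper is mounted at the origin on a cart in front of the work surface, level with it; the furniture and walls round the work are solid. World frame = base frame: x ahead of the robot, y to its left, z up, the work surface at z = 0. Lengths are in m, angles in rad, forces in N, time in s.
With the tool pointing down it reaches from about 0.35 to 0.975 m from the base axis. Payload 4.9 kg.
Tool frame: the origin (TCP) lies at the very end of the fingers, on their centre line; the grasp point (between the pads) lies 19 mm behind it (ctrl.grasp_offset is the distance from the TCP to the grasp point, in m); z points along the fingers, y is the line along which they close (so a half turn about z gives the same grasp; the last joint's range is limited). The gripper opens to 85 mm and grips with 20 to 120 N. Pads are 22 mm wide; open, the fingers measure 114 mm over their backs; the gripper's body (76 mm by 85 mm) begins 54 mm behind the grasp point. The pads swing forward as they close: fully open they stand 13 mm farther back than shut.
Start: joints at [1.05, 0.053, 1.613, -0, 1.476, -0.119], TCP at [0.244, 0.575, 0.231] pointing down, gripper open.
Joint ranges: [-3.01, 3.01], [-1.01, 2.22], [0.06, 2.58], [-1.02, 4.17], [0.09, 2.62], [-3.14, 3.14]. Speed limits (rad/s): [2.57, 2.57, 3.14, 3.14, 3.14, 3.14].

### API

Orientations are given as a rotation vector (axis times angle).
In Python, from station import ctrl, optics gives the robot as it stands.
- The arm moves only by the shell command python3 -m handwheel 'ROWS' [OPENING] [FORCE]. ROWS is JSON, a list of rows, each an object of numbers: "tx", "ty", "tz": the shift along the tool's x, y, z in mm; "roll": the turn about the tool's z in rad. A call has 1 to 12 rows; each row shifts and turns the commanded pose from where the row before left it, along the tool's axes as they then stand; what a row does not reach is not made up. A row lasts 1/12 s, in which the tool goes at most 41.7 mm and 7.16 degrees, less where a joint would pass 70% of its speed; a pose out of reach is approached as far as the arm can. A call with a gripper value outside its range is refused whole. OPENING is the finger opening in mm, from 0 to 85.4, set as the call begins (- or left out, the last holds). The fingers move at their own pace and stop on an object; FORCE is the grip in N (left out, the last holds). Time passes only in rows, so rows that do not move let the fingers close. It gives the time, the measured TCP pose, the force, the opening and the grip force at its end, in the units of the state.
- ctrl.get_obs(): the state, without advancing time (a new reading comes with each control period).
- optics.get_image(name): name is "scene" or "top" or "wrist"; returns (picture, depth): 480x640x3 uint8, red, green, blue; 480x640 float32, m along the optical axis (not along the pixel's ray), 0 where there is no reading.
- optics.camera_params(name): a dict with "mtx" (3x3 intrinsics, pixels), "extrinsics" (4x4, takes a point from camera to world coordinates); the wrist camera has in their place "tool_from_camera" (4x4, takes a point from camera to tool coordinates, whose origin is the TCP and whose axes are the flange's). Camera axes: x right, y down, z forward; pixel columns grow to the right and rows downward; lengths in m; the calibration is good to about 2 mm. A picture is of the moment at which its call begins: read the wrist's pose just before it. camera_params takes no time and is no camera call.
- ctrl.finish_job(): hands the job in; it is judged then, once.
The state is a dict: "t": time; "q": joint angles; "dq": joint speeds; "effort": joint torques, N m; "tool_pos": TCP position; "tool_rot": TCP orientation; "contact_force": force on the tool from outside, world axes, zero at the start; "wrist_torque": the same for the moment, N m; "opening": finger opening in m; "grip_force": force on a finger pad.
Only numpy, scipy, OpenCV 4.12 (cv2) and the standard library are available. Lean on these libraries where they do the work, as an engineer would, in place of code of your own. Each camera call takes 0.05 s, during which the arm holds its last target. There are 200 camera calls.

### The job

Clear the space at the right-hand end of the sawing board, where the batten has to stick out: put the wood block into the tray of wood scraps and the tape measure into the tray of tools. Then slide the batten along the sawing board, waste end first, until its pencil cutting line is level with the right-hand end of the bed and the batten lies flat and square against the fence; never lift it off the bed or let it tip, and leave the jar and the sanding block where they stand. More than half of it then hangs out, so finish while still holding the batten and pressing it down firmly on the bed, ready for the saw: do not let go.

Things in the scene. Friction and masses are not known exactly. Their poses are not given: they have to be found in the camera images.
- sawing_board: Fixed plywood sawing board, bed 160 x 260 mm (x, y), top 30 mm above the bench, dark wooden fence along its far side. Origin: centre of its underside, at bench height; x points to the fence, y left along it, z up. Fence: 12 mm above the bed, inner face at x = +58 mm, 22 mm deep, full length. Bed's left end at y = +130 mm; right-hand end, where the saw passes, at y = -130 mm.
- bed_end (a point): Point on the bed's top at its right-hand end: sawing board's x = +34, y = -130, z = +30 mm, same axes. The point cut_line lies here when the batten is against the fence with its cutting line level with the end of the bed.
- batten: Loose pine batten 48 x 300 x 24 mm (x, y, z), 0.18 kg, on the bed, a little askew, off the fence. Origin: centre of its underside; y along it to the left end, which is kept; waste end at y = -150 mm. Pencil cutting line at y = +40 mm, 110 mm from the left end; pencil cross on the waste side at y = 0. Set for the cut, 190 mm hang out: it tips if not held.
- cut_line (a point): Middle of the batten's underside under the pencil cutting line (batten's x = 0, y = +40, z = 0 mm; axes as the batten's).
- wood_block: Loose block of timber 50 x 70 x 55 mm (x, y, z), about 0.1 kg, on the bench at the right-hand end of the sawing board, in the batten's way. Origin: centre of its underside. Its place and the tape measure's may be exchanged.
- tape_measure: Loose yellow and black tape measure 38 x 95 x 64 mm (x, y, z), standing upright on the bench at the right-hand end of the sawing board, in the batten's way. Origin: centre of its underside; y along its length, best pinched across its 38 mm width near the top.
- tray_wood: Fixed open grey plastic tray 190 x 210 x 40 mm (x, y, z), walls and floor 6 mm, the one with wood scraps in its far half (x > 0); the near half is free. Origin: centre of its underside; x points away from the robot. The two trays are alike and may change places: see what lies in them.
- tray_tools: The other tray, alike in size and axes: it holds pliers and a screwdriver in its far half (x > 0); the near half is free.
- dark_offcut: Dark wood offcut 60 x 160 x 20 mm lying in the tray of wood scraps, a pale offcut 60 x 90 x 30 mm on top of it. Origin: centre of its underside.
- pliers: Pliers with red grips, 34 x 176 x 12 mm, lying in the tray of tools beside a blue screwdriver. Origin: centre of the underside.
- jar: Bystander, loose: round jar of screws, 64 mm across, 85 mm high, standing between the trays. Origin: centre of its underside.
- sander: Bystander, loose: sanding block 62 x 101 x 30 mm on the bench to the right of the working space. Origin: centre of its underside.

How it is judged:
By the outcome, as a careful person would: the job done as asked, in the order asked, and still so for the second after the job is handed in, while the arm keeps its last pose, push and grip.
It also fails if it takes over 58 s, if anything falls off the work surface, if the arm or the gripper's body presses on something with over 40 N, if the wrist force passes 120 N, or if a joint passes its speed limit or range.

## Working session

There is one attempt and no reset: what is moved stays moved. The work goes in short steps, Python scripts to look and compute and a shell command to move; the robot and the scene stay as the last step left them, time stands still between calls to the robot, and variables do not carry over. Pictures are saved under pics/ and viewed, at most 10 in all, crops included, and the job is handed in when it is done.

```bash
ls; mkdir -p pics; python3 - <<'E'
from station import ctrl, optics
import cv2, numpy as np
o=ctrl.get_obs();print({k:np.round(v,3).tolist() for k,v in o.items()},ctrl.grasp_offset)
for n in ["top","scene"]:
    im,d=optics.get_image(n);cv2.imwrite(f"pics/{n}0.png",im[:,:,::-1]);np.save(f"pics/{n}0.npy",d)
    p=optics.camera_params(n);print(n,np.round(p["mtx"],1).tolist(),np.round(p["extrinsics"],3).tolist())
print(np.round(optics.camera_params("wrist")["tool_from_camera"],3).tolist())
E
```

```text
pics
{'t': 0.0, 'q': [1.05, 0.053, 1.614, 0.0, 1.476, -0.119], 'dq': [-0.001, -0.0, -0.001, -0.0, -0.0, -0.0], 'effort': [0.001, -39.368, -37.018, -0.0, 0.007, -0.0], 'tool_pos': [0.244, 0.575, 0.23], 'tool_rot': [-0.627, -3.078, 0.003], 'contact_force': [0.647, -0.068, 0.253], 'wrist_torque': [-0.02, -0.003, 0.044], 'grip_force': 0.0, 'opening': 0.086} 0.0187
top [[496.9, 0.0, 322.6], [0.0, 496.9, 239.6], [0.0, 0.0, 1.0]] [[-0.02, -0.988, 0.15, 0.427], [-1.0, 0.021, 0.003, -0.048], [-0.007, -0.15, -0.989, 1.188], [0.0, 0.0, 0.0, 1.0]]
scene [[574.5, 0.0, 314.4], [0.0, 574.5, 250.3], [0.0, 0.0, 1.0]] [[0.668, -0.425, 0.612, -0.098], [-0.745, -0.373, 0.553, -0.689], [-0.007, -0.825, -0.565, 0.737], [0.0, 0.0, 0.0, 1.0]]
[[-0.001, -0.956, -0.293, 0.075], [1.0, -0.001, 0.0, 0.001], [-0.001, -0.293, 0.956, -0.143], [0.0, 0.0, 0.0, 1.0]]
```

View pics/top0.png

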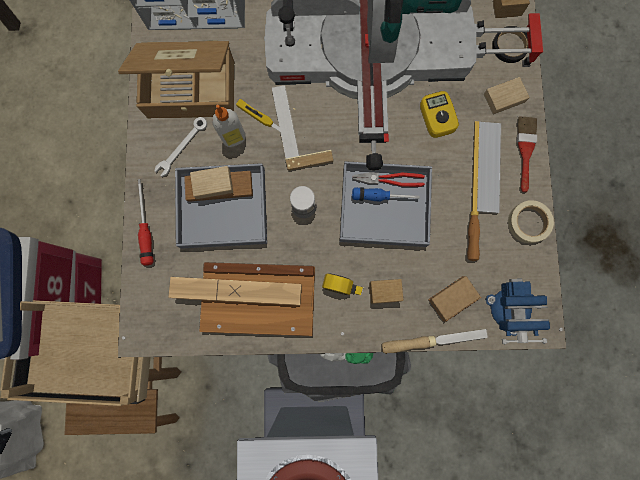

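View pics/scene0.png

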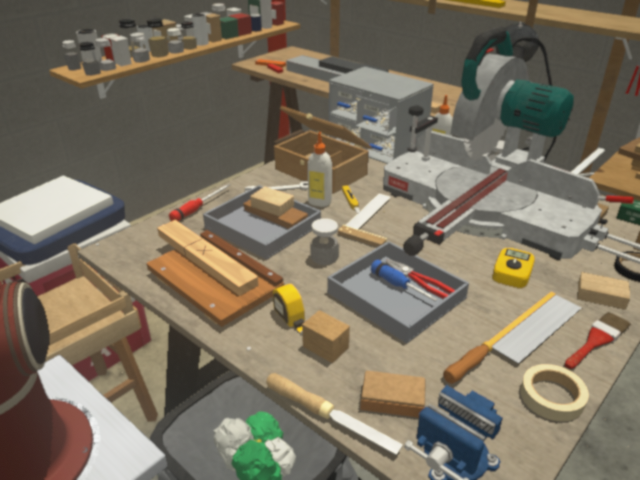

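The left tray (px 221,206) holds the wood scraps and the right tray (386,205) the tools. The jar is at (302,203), the tape at (343,285), the block at (386,292), and the batten runs from px 169 to 300 on the board (202–314).

```bash
cat > h.py <<'E'
import numpy as np, cv2
from station import ctrl, optics
def cloud(n,d,pose=None):
    p=optics.camera_params(n); K=p["mtx"]; E=np.array(p["extrinsics"]) if pose is None else pose@np.array(p["tool_from_camera"])
    v,u=np.mgrid[0:480,0:640]; P=np.stack([(u-K[0][2])/K[0][0]*d,(v-K[1][2])/K[1][1]*d,d,np.ones_like(d)],-1)@E.T
    W=P[...,:3]; W[d==0]=np.nan; return W
def rect(W,m,):
    m=m.astype(np.uint8); n,l,s,c=cv2.connectedComponentsWithStats(m)
    if n<2: return None
    k=1+np.argmax(s[1:,4]); q=W[l==k]; (c,s,a)=cv2.minAreaRect((q[:,:2]*1000).astype(np.float32))
    return np.round(c,1),np.round(s,1),round(a,1),"z",round(np.median(q[:,2])*1000,1),len(q)
E
python3 - <<'E'
from h import *
d=np.load("pics/top0.npy"); W=cloud("top",d); z=W[...,2]
v,u=np.mgrid[0:480,0:640]
def box(a,b,c,e): return (u>a)&(u<b)&(v>c)&(v<e)
B=box(160,320,255,345)
print("bench",np.nanmedian(z[box(270,300,235,255)]), np.nanstd(z[box(270,300,235,255)]))
print("batten",rect(W,B&(z>.049)&(z<.06)))
print("board",rect(W,B&(z>.025)&(z<.06)&(u>200)))
print("fence",rect(W,B&(z>.037)&(z<.047)&(v<285)))
bed=B&(z>.026)&(z<.034); print("bed",rect(W,bed))
print("tape",rect(W,box(318,368,265,305)&(z>.05)), rect(W,box(318,368,265,305)&(z>.02)))
print("block",rect(W,box(365,410,270,315)&(z>.045)))
print("trayL",rect(W,box(165,275,155,255)&(z>.034)&(z<.046)),"trayR",rect(W,box(335,440,155,255)&(z>.034)&(z<.046)))
print("jar",rect(W,box(280,325,175,225)&(z>.07)))
print("sander",rect(W,box(425,485,270,325)&(z>.022)))
im=cv2.imread("pics/top0.png")
cv2.imwrite("pics/c1.png",cv2.resize(im[250:345,160:360],(800,380),interpolation=cv2.INTER_CUBIC))
E
```

```text
bench 0.0004741134607706421 0.002296725945720832
batten (array([487.1, 159.1]), array([299.7,  48.2]), 85.7, 'z', np.float64(54.4), 2745)
board (array([468.6, 111. ]), array([260.5, 160.2]), 86.9, 'z', np.float64(32.6), 7764)
fence (array([536.8, 107.2]), array([255.5,  23.5]), 86.9, 'z', np.float64(42.1), 1027)
bed (array([458.2, 111.6]), array([260.5, 139.4]), 86.8, 'z', np.float64(30.3), 4295)
tape (array([498.7, -73.8]), array([57. , 37.4]), 74.5, 'z', np.float64(60.9), 395) (array([497.9, -75.3]), array([67.6, 38.4]), 73.9, 'z', np.float64(59.1), 485)
block (array([ 479.5, -186.8]), array([49.8, 70.1]), 2.9, 'z', np.float64(54.9), 688)
trayL (array([692.8, 199.3]), array([192. , 211.3]), 1.6, 'z', np.float64(39.7), 901) trayR (array([ 688.3, -195.5]), array([210.4, 190.9]), 85.2, 'z', np.float64(39.6), 853)
jar (array([692.5,   0.9]), array([55.4, 54.7]), 0.5, 'z', np.float64(85.1), 490)
sander (array([ 460.6, -348.5]), array([ 61.8, 100.6]), 31.9, 'z', np.float64(30.2), 1157)
```

View pics/c1.png

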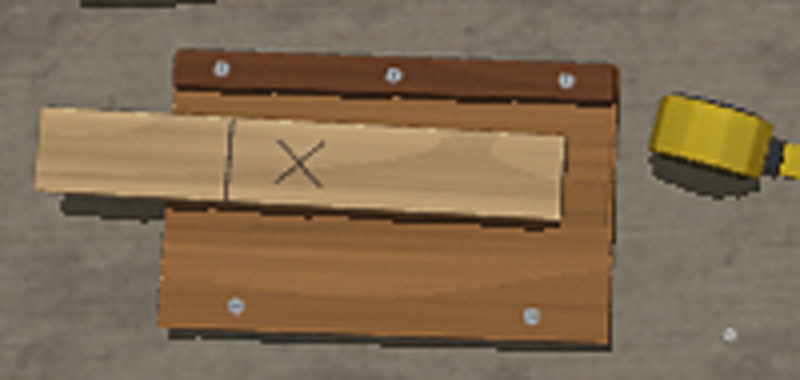

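```bash
cat >> h.py <<'E'
from scipy.spatial.transform import Rotation as R
def state():
    o=ctrl.get_obs(); M=R.from_rotvec(o["tool_rot"]).as_matrix(); return o,M
def plan(x,y,z,deg):
    "roll to bring tool y to world angle deg, then tool shifts in mm at that angle"
    o,M=state(); th=np.degrees(np.arctan2(M[1,1],M[0,1])); a=np.radians(deg)
    D=np.array([x,y,z])-1000*np.array(o["tool_pos"])
    print("t %.2f th %.2f tilt %.2f pos %s roll %.3f tx %.1f ty %.1f tz %.1f"%(o["t"],th,np.degrees(np.arccos(-M[2,2])),np.round(1000*np.array(o["tool_pos"]),1),np.radians((th-deg+180)%360-180),-D[0]*np.sin(a)+D[1]*np.cos(a),D[0]*np.cos(a)+D[1]*np.sin(a),-D[2]),"F",np.round(o["contact_force"],1),"open %.1f grip %.1f"%(1000*o["opening"],o["grip_force"]))
E
cat > plan.py <<'E'
import sys; from h import *; plan(*map(float,sys.argv[1:5]))
E
python3 plan.py 479.5 -187 120 2.9
```

```text
t 0.10 th 66.98 tilt 0.10 pos [244.2 574.7 230.2] roll 1.118 tx -772.7 ty 196.5 tz 110.2 F [0.  0.4 0. ] open 85.2 grip 0.0
```

```bash
python3 -m handwheel '[{"roll":0.1242},{"roll":0.1242},{"roll":0.1242},{"roll":0.1242},{"roll":0.1242},{"roll":0.1242},{"roll":0.1242},{"roll":0.1242},{"roll":0.1242},{"tx":-30,"ty":8},{"tx":-38,"ty":10},{"tx":-38,"ty":10}]' 70 40
python3 -m handwheel '[{"tx":-38,"ty":10},{"tx":-38,"ty":10},{"tx":-38,"ty":10},{"tx":-38,"ty":10},{"tx":-38,"ty":10},{"tx":-38,"ty":10},{"tx":-38,"ty":10},{"tx":-38,"ty":10},{"tx":-38,"ty":10},{"tx":-38,"ty":10},{"tx":-38,"ty":10},{"tx":-38,"ty":10}]'
python3 plan.py 479.5 -187 38 2.9
```

```text
t 0.10 th 66.98 tilt 0.10 pos [244.2 574.7 230.2] roll 1.118 tx -772.7 ty 196.5 tz 192.2 F [0.  0.4 0. ] open 85.2 grip 0.0$[0]: bad value
$[0]: bad value
```

```bash
python3 -m handwheel '[{"tx":0,"ty":0,"tz":0,"roll":0.1242}]' 70 40;  python3 -m handwheel --help | head -20
```

```text
t: 0.18
tool_pos: [0.2442, 0.5748, 0.2304]
tool_rot: [-0.82, -3.032, 0.002]
contact_force: [-0.1, 0.0, 0.6]
opening: 0.0753
grip_force: 0.0invalid input: not JSON, or not a number
```

```bash
python3 -m handwheel '[{"tx":0,"ty":0,"tz":0,"roll":0.1242},{"tx":0,"ty":0,"tz":0,"roll":0.1242},{"tx":0,"ty":0,"tz":0,"roll":0.1242},{"tx":0,"ty":0,"tz":0,"roll":0.1242},{"tx":0,"ty":0,"tz":0,"roll":0.1242},{"tx":0,"ty":0,"tz":0,"roll":0.1242},{"tx":0,"ty":0,"tz":0,"roll":0.1242},{"tx":0,"ty":0,"tz":0,"roll":0.1242},{"tx":-30,"ty":8,"tz":0,"roll":0},{"tx":-38,"ty":10,"tz":0,"roll":0},{"tx":-38,"ty":10,"tz":0,"roll":0},{"tx":-38,"ty":10,"tz":0,"roll":0}]'
python3 -m handwheel '[{"tx":-38,"ty":10,"tz":0,"roll":0},{"tx":-38,"ty":10,"tz":0,"roll":0},{"tx":-38,"ty":10,"tz":0,"roll":0},{"tx":-38,"ty":10,"tz":0,"roll":0},{"tx":-38,"ty":10,"tz":0,"roll":0},{"tx":-38,"ty":10,"tz":0,"roll":0},{"tx":-38,"ty":10,"tz":0,"roll":0},{"tx":-38,"ty":10,"tz":0,"roll":0},{"tx":-38,"ty":10,"tz":0,"roll":0},{"tx":-38,"ty":10,"tz":0,"roll":0},{"tx":-38,"ty":10,"tz":0,"roll":0},{"tx":-38,"ty":10,"tz":0,"roll":0}]'
python3 plan.py 479.5 -187 38 2.9
```

```text
t: 1.18
tool_pos: [0.2895, 0.4317, 0.2305]
tool_rot: [2.162, 2.279, -0.002]
contact_force: [0.9, -0.5, 0.3]
opening: 0.0699
grip_force: 0.0
t: 2.18
tool_pos: [0.4328, -0.0179, 0.231]
tool_rot: [2.164, 2.277, 0.0]
contact_force: [0.2, 0.6, -0.2]
opening: 0.0705
grip_force: 0.0
t 2.18 th 2.91 tilt 0.01 pos [432.8 -17.9 231. ] roll 0.000 tx -171.2 ty 38.1 tz 193.0 F [ 0.2  0.6 -0.2] open 70.5 grip 0.0
```

```bash
python3 -m handwheel '[{"tx":-34,"ty":7.6,"tz":0,"roll":0},{"tx":-34,"ty":7.6,"tz":0,"roll":0},{"tx":-34,"ty":7.6,"tz":0,"roll":0},{"tx":-34,"ty":7.6,"tz":0,"roll":0},{"tx":-35,"ty":7.6,"tz":30,"roll":0},{"tx":0,"ty":0,"tz":38,"roll":0},{"tx":0,"ty":0,"tz":38,"roll":0},{"tx":0,"ty":0,"tz":38,"roll":0},{"tx":0,"ty":0,"tz":20,"roll":0},{"tx":0,"ty":0,"tz":0,"roll":0}]'
python3 plan.py 479.5 -187 34 2.9
```

```text
t: 3.02
tool_pos: [0.474, -0.1787, 0.0639]
tool_rot: [-2.156, -2.268, 0.005]
contact_force: [-0.9, 0.3, -0.7]
opening: 0.0701
grip_force: 0.0
t 3.02 th 2.91 tilt 0.72 pos [ 474.  -178.7   63.9] roll 0.000 tx -8.6 ty 5.1 tz 29.9 F [-0.9  0.3 -0.7] open 70.1 grip 0.0
```

```bash
python3 -m handwheel '[{"tx":0,"ty":0,"tz":0,"roll":0},{"tx":0,"ty":0,"tz":0,"roll":0}]'
python3 plan.py 479.5 -187 34 2.9
```

```text
t: 3.18
tool_pos: [0.4797, -0.1816, 0.0723]
tool_rot: [2.162, 2.276, 0.001]
contact_force: [0.1, 0.0, 0.5]
opening: 0.0699
grip_force: 0.0
t 3.18 th 2.94 tilt 0.15 pos [ 479.7 -181.6   72.3] roll 0.001 tx -5.4 ty -0.5 tz 38.3 F [0.1 0.  0.5] open 69.9 grip 0.0
```

```bash
python3 -m handwheel '[{"tx":-5.4,"ty":0,"tz":18,"roll":0},{"tx":0,"ty":0,"tz":20,"roll":0},{"tx":0,"ty":0,"tz":0,"roll":0}]'
python3 plan.py 479.5 -187 34 2.9
python3 -m handwheel '[{"tx":0,"ty":0,"tz":0,"roll":0},{"tx":0,"ty":0,"tz":0,"roll":0},{"tx":0,"ty":0,"tz":0,"roll":0},{"tx":0,"ty":0,"tz":0,"roll":0},{"tx":0,"ty":0,"tz":0,"roll":0}]' 30 50
python3 plan.py 647 198 45 1.6
```

```text
t: 3.43
tool_pos: [0.4784, -0.1862, 0.032]
tool_rot: [-2.163, -2.276, 0.001]
contact_force: [-0.4, 0.1, -0.8]
opening: 0.0695
grip_force: 0.0
t 3.43 th 2.93 tilt 0.08 pos [ 478.4 -186.2   32. ] roll 0.000 tx -0.9 ty 1.0 tz -2.0 F [-0.4  0.1 -0.8] open 69.5 grip 0.0
t: 3.85
tool_pos: [0.4806, -0.1873, 0.0351]
tool_rot: [2.161, 2.275, 0.002]
contact_force: [0.5, 0.2, 7.4]
opening: 0.0488
grip_force: 55.2
t 3.85 th 2.94 tilt 0.25 pos [ 480.6 -187.3   35.1] roll 0.023 tx 380.5 ty 177.0 tz -9.9 F [0.5 0.2 7.4] open 48.8 grip 55.2
```

```bash
python3 -m handwheel '[{"tx":0,"ty":0,"tz":-20,"roll":0},{"tx":0,"ty":0,"tz":-35,"roll":0},{"tx":0,"ty":0,"tz":-35,"roll":0},{"tx":15,"ty":0,"tz":-30,"roll":0},{"tx":34,"ty":12,"tz":0,"roll":0},{"tx":34,"ty":16,"tz":0,"roll":0},{"tx":34,"ty":16,"tz":0,"roll":0},{"tx":34,"ty":16,"tz":0,"roll":0.023},{"tx":34,"ty":16,"tz":0,"roll":0},{"tx":34,"ty":16,"tz":0,"roll":0},{"tx":34,"ty":16,"tz":0,"roll":0},{"tx":34,"ty":16,"tz":0,"roll":0}]'
python3 -m handwheel '[{"tx":34,"ty":16,"tz":0,"roll":0},{"tx":34,"ty":16,"tz":0,"roll":0},{"tx":15,"ty":10,"tz":0,"roll":0},{"tx":0,"ty":0,"tz":0,"roll":0},{"tx":0,"ty":0,"tz":0,"roll":0}]'
python3 plan.py 647 198 43 1.6
```

```text
t: 4.85
tool_pos: [0.5914, 0.1072, 0.1527]
tool_rot: [2.189, 2.253, 0.0]
contact_force: [0.5, -0.0, -1.6]
opening: 0.0491
grip_force: 54.3
t: 5.27
tool_pos: [0.6307, 0.1901, 0.1523]
tool_rot: [-2.188, -2.254, 0.001]
contact_force: [0.2, -0.7, -1.7]
opening: 0.0492
grip_force: 54.3
t 5.27 th 1.72 tilt 0.05 pos [630.7 190.1 152.3] roll 0.002 tx 7.4 ty 16.5 tz 109.3 F [ 0.2 -0.7 -1.7] open 49.2 grip 54.3
```

Now lower to about 2 mm above the tray floor and release.

```bash
python3 -m handwheel '[{"tx":7,"ty":16.5,"tz":0,"roll":0},{"tx":0,"ty":0,"tz":30,"roll":0},{"tx":0,"ty":0,"tz":30,"roll":0},{"tx":0,"ty":0,"tz":30,"roll":0},{"tx":0,"ty":0,"tz":15,"roll":0},{"tx":0,"ty":0,"tz":0,"roll":0},{"tx":0,"ty":0,"tz":0,"roll":0}]'
python3 plan.py 647 198 42 1.6
```

```text
t: 5.85
tool_pos: [0.6468, 0.196, 0.0476]
tool_rot: [-2.191, -2.251, 0.002]
contact_force: [0.6, -0.7, 0.2]
opening: 0.0486
grip_force: 54.6
t 5.85 th 1.56 tilt 0.06 pos [646.8 196.   47.6] roll -0.001 tx 2.0 ty 0.3 tz 5.6 F [ 0.6 -0.7  0.2] open 48.6 grip 54.6
```

```bash
python3 -m handwheel '[{"tx":0,"ty":0,"tz":5,"roll":0},{"tx":0,"ty":0,"tz":0,"roll":0}]'
python3 -m handwheel '[{"tx":0,"ty":0,"tz":0,"roll":0},{"tx":0,"ty":0,"tz":0,"roll":0},{"tx":0,"ty":0,"tz":0,"roll":0},{"tx":0,"ty":0,"tz":-15,"roll":0},{"tx":0,"ty":0,"tz":-30,"roll":0},{"tx":0,"ty":0,"tz":-30,"roll":0},{"tx":0,"ty":0,"tz":-30,"roll":0},{"tx":0,"ty":0,"tz":0,"roll":0}]' 66
python3 plan.py 498 -75 150 -15.5
```

```text
t: 6.02
tool_pos: [0.6482, 0.1967, 0.0442]
tool_rot: [2.189, 2.251, 0.003]
contact_force: [-0.2, -0.4, -0.9]
opening: 0.0489
grip_force: 54.6
t: 6.68
tool_pos: [0.6518, 0.1978, 0.1581]
tool_rot: [2.184, 2.247, 0.019]
contact_force: [0.9, -0.0, 1.9]
opening: 0.066
grip_force: 0.0
t 6.68 th 1.63 tilt 0.85 pos [651.8 197.8 158.1] roll 0.299 tx -304.0 ty -75.3 tz 8.1 F [ 0.9 -0.   1.9] open 66.0 grip 0.0
```

```bash
python3 -m handwheel '[{"tx":0,"ty":0,"tz":0,"roll":0.1},{"tx":0,"ty":0,"tz":0,"roll":0.1},{"tx":0,"ty":0,"tz":0,"roll":0.1},{"tx":-30,"ty":-7.5,"tz":0,"roll":0},{"tx":-34,"ty":-8.5,"tz":0,"roll":0},{"tx":-34,"ty":-8.5,"tz":0,"roll":0},{"tx":-34,"ty":-8.5,"tz":0,"roll":0},{"tx":-34,"ty":-8.5,"tz":0,"roll":0},{"tx":-34,"ty":-8.5,"tz":0,"roll":0},{"tx":-34,"ty":-8.5,"tz":0,"roll":0},{"tx":-34,"ty":-8.5,"tz":0,"roll":0},{"tx":-30,"ty":-8.5,"tz":0,"roll":0}]' 56
python3 -m handwheel '[{"tx":0,"ty":0,"tz":0,"roll":0},{"tx":0,"ty":0,"tz":0,"roll":0}]' 
python3 plan.py 498 -75 42 -15.5
```

```text
t: 7.68
tool_pos: [0.4938, -0.0716, 0.149]
tool_rot: [2.5, 1.899, 0.002]
contact_force: [0.7, -0.9, 0.2]
opening: 0.0567
grip_force: 0.0
t: 7.85
tool_pos: [0.4944, -0.0711, 0.1489]
tool_rot: [2.503, 1.895, 0.003]
contact_force: [0.2, -0.2, -0.2]
opening: 0.0559
grip_force: 0.0
t 7.85 th -15.74 tilt 0.13 pos [494.4 -71.1 148.9] roll -0.004 tx -2.8 ty 4.5 tz 106.9 F [ 0.2 -0.2 -0.2] open 55.9 grip 0.0
```

```bash
python3 -m handwheel '[{"tx":-3,"ty":4.5,"tz":0,"roll":0},{"tx":0,"ty":0,"tz":30,"roll":0},{"tx":0,"ty":0,"tz":30,"roll":0},{"tx":0,"ty":0,"tz":30,"roll":0},{"tx":0,"ty":0,"tz":20,"roll":0},{"tx":0,"ty":0,"tz":0,"roll":0},{"tx":0,"ty":0,"tz":0,"roll":0}]'
python3 plan.py 498 -75 37 -15.5
python3 - <<'E'
from h import *
im,d=optics.get_image("top");cv2.imwrite("pics/top1.png",im[:,:,::-1])
W=cloud("top",d); z=W[...,2]; v,u=np.mgrid[0:480,0:640]
print("block",rect(W,(u>180)&(u<262)&(v>205)&(v<248)&(z>.05)))
cv2.imwrite("pics/c2.png",cv2.resize(im[150:350,160:440,::-1],(800,571)))
E
```

```text
t: 8.43
tool_pos: [0.4978, -0.0731, 0.0368]
tool_rot: [-2.499, -1.901, 0.002]
contact_force: [-0.1, -0.6, 1.0]
opening: 0.0564
grip_force: 0.0
t 8.43 th -15.48 tilt 0.14 pos [497.8 -73.1  36.8] roll 0.000 tx -1.8 ty 0.7 tz -0.2 F [-0.1 -0.6  1. ] open 56.4 grip 0.0
block (array([648.1, 196.7]), array([51.5, 70.8]), 2.0, 'z', np.float64(61.1), 679)
```

View pics/c2.png

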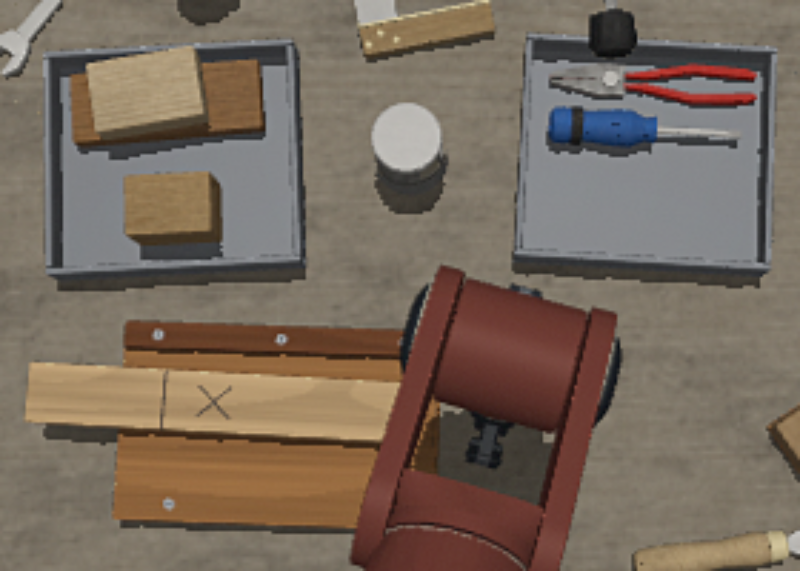

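The block is flat in the wood tray, in the near half (crop 170,207). Next, grip the tape.

```bash
python3 -m handwheel '[{"tx":0,"ty":0,"tz":0,"roll":0},{"tx":0,"ty":0,"tz":0,"roll":0},{"tx":0,"ty":0,"tz":0,"roll":0},{"tx":0,"ty":0,"tz":0,"roll":0},{"tx":0,"ty":0,"tz":0,"roll":0}]' 20 50
python3 -m handwheel '[{"tx":0,"ty":0,"tz":-20,"roll":0},{"tx":0,"ty":0,"tz":-35,"roll":0},{"tx":0,"ty":0,"tz":-35,"roll":0},{"tx":0,"ty":0,"tz":-30,"roll":0},{"tx":0,"ty":0,"tz":0,"roll":-0.093},{"tx":0,"ty":0,"tz":0,"roll":-0.094},{"tx":0,"ty":0,"tz":0,"roll":0},{"tx":0,"ty":0,"tz":0,"roll":0}]'
python3 plan.py 641.6 -177.5 46 -4.8
```

```text
t: 8.9
tool_pos: [0.5001, -0.0746, 0.0401]
tool_rot: [2.499, 1.898, 0.005]
contact_force: [0.6, -0.3, 6.6]
opening: 0.0327
grip_force: 51.9
t: 9.57
tool_pos: [0.4974, -0.0739, 0.1571]
tool_rot: [-2.316, -2.122, 0.001]
contact_force: [0.1, 0.4, -2.3]
opening: 0.0333
grip_force: 51.0
t 9.57 th -5.00 tilt 0.05 pos [497.4 -73.9 157.1] roll -0.003 tx -91.2 ty 152.4 tz 111.1 F [ 0.1  0.4 -2.3] open 33.3 grip 51.0
```

```bash
python3 -m handwheel '[{"tx":-15,"ty":25,"tz":0,"roll":0},{"tx":-15,"ty":25,"tz":0,"roll":0},{"tx":-15,"ty":25,"tz":0,"roll":0},{"tx":-15,"ty":25,"tz":0,"roll":0},{"tx":-15,"ty":25,"tz":0,"roll":0},{"tx":-15,"ty":25,"tz":0,"roll":0},{"tx":0,"ty":0,"tz":0,"roll":0},{"tx":0,"ty":0,"tz":30,"roll":0},{"tx":0,"ty":0,"tz":30,"roll":0},{"tx":0,"ty":0,"tz":25,"roll":0},{"tx":0,"ty":0,"tz":15,"roll":0},{"tx":0,"ty":0,"tz":0,"roll":0}]'
python3 -m handwheel '[{"tx":0,"ty":0,"tz":0,"roll":0}]'
python3 plan.py 641.6 -177.5 46 -4.8
```

```text
t: 10.57
tool_pos: [0.6358, -0.1748, 0.0517]
tool_rot: [-2.308, -2.118, 0.007]
contact_force: [0.0, -0.1, -2.6]
opening: 0.0332
grip_force: 51.1
t: 10.65
tool_pos: [0.6389, -0.176, 0.0565]
tool_rot: [-2.313, -2.123, 0.002]
contact_force: [0.0, 0.8, -1.1]
opening: 0.0332
grip_force: 51.1
t 10.65 th -4.90 tilt 0.15 pos [ 638.9 -176.    56.5] roll -0.002 tx -1.3 ty 2.9 tz 10.5 F [ 0.   0.8 -1.1] open 33.2 grip 51.1
```

```bash
python3 -m handwheel '[{"tx":0,"ty":0,"tz":7,"roll":0},{"tx":0,"ty":0,"tz":3,"roll":0},{"tx":0,"ty":0,"tz":0,"roll":0},{"tx":0,"ty":0,"tz":0,"roll":0}]'
python3 plan.py 641.6 -177.5 46 -4.8
```

```text
t: 10.98
tool_pos: [0.6403, -0.1766, 0.0485]
tool_rot: [2.313, 2.124, 0.001]
contact_force: [0.2, 0.0, -1.6]
opening: 0.0328
grip_force: 51.2
t 10.98 th -4.86 tilt 0.08 pos [ 640.3 -176.6   48.5] roll -0.001 tx -0.8 ty 1.4 tz 2.5 F [ 0.2  0.  -1.6] open 32.8 grip 51.2
```

```bash
python3 -m handwheel '[{"tx":0,"ty":0,"tz":2,"roll":0},{"tx":0,"ty":0,"tz":2,"roll":0},{"tx":0,"ty":0,"tz":0,"roll":0},{"tx":0,"ty":0,"tz":0,"roll":0}]'
python3 -m handwheel '[{"tx":0,"ty":0,"tz":1,"roll":0},{"tx":0,"ty":0,"tz":0,"roll":0}]'
```

```text
t: 11.32
tool_pos: [0.6407, -0.1769, 0.0462]
tool_rot: [2.312, 2.124, 0.001]
contact_force: [-3.5, 0.6, 6.8]
opening: 0.0331
grip_force: 52.2
t: 11.48
tool_pos: [0.6407, -0.1769, 0.0462]
tool_rot: [2.313, 2.125, 0.0]
contact_force: [-5.1, 2.4, 11.0]
opening: 0.0326
grip_force: 52.7
```

```bash
python3 -m handwheel '[{"tx":0,"ty":0,"tz":-1.5,"roll":0},{"tx":0,"ty":0,"tz":0,"roll":0},{"tx":0,"ty":0,"tz":0,"roll":0},{"tx":0,"ty":0,"tz":-15,"roll":0},{"tx":0,"ty":0,"tz":-30,"roll":0},{"tx":0,"ty":0,"tz":-30,"roll":0},{"tx":0,"ty":0,"tz":-30,"roll":0},{"tx":0,"ty":0,"tz":0,"roll":0},{"tx":0,"ty":0,"tz":0,"roll":0}]' 52
python3 plan.py 492 223.9 150 -4.3
python3 - <<'E'
from h import *
o,M=state(); T=np.eye(4)
im,d=optics.get_image("wrist");cv2.imwrite("pics/w1.png",im[:,:,::-1])
P=cloud("wrist",d,T)*1000   # tool frame
x,y,z=P[...,0],P[...,1],P[...,2]
for sgn in (1,-1):
    m=(abs(x)<12)&(sgn*y>15)&(sgn*y<60)&(z>-40)&(z<12)
    print(sgn,m.sum(),np.round(np.nanpercentile(z[m],[1,50,90,97,99.5]),1),"y",np.round(np.nanpercentile(sgn*y[m],[1,50,99]),1),"x",np.round(np.nanpercentile(x[m],[1,99]),1))
E
```

```text
t: 12.23
tool_pos: [0.6417, -0.1772, 0.1535]
tool_rot: [2.309, 2.121, 0.005]
contact_force: [-0.1, 0.8, 0.6]
opening: 0.0521
grip_force: 0.0
t 12.23 th -4.86 tilt 0.40 pos [ 641.7 -177.2  153.5] roll -0.010 tx 388.7 ty -179.4 tz 3.5 F [-0.1  0.8  0.6] open 52.1 grip 0.0
1 2233 [-39.7 -25.6 -11.3  -7.1  -4.4] y [26.2 26.6 39.7] x [-9.8 12. ]
-1 2176 [-39.7 -25.5 -11.3  -7.   -4.5] y [25.4 25.8 38.9] x [-9.6 12. ]
```

View pics/w1.png

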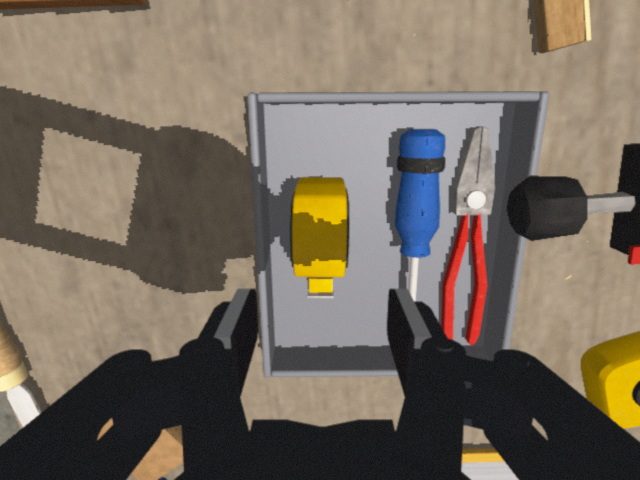

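The tape stands upright in the near half of the tool tray (wrist image 320,230). The fingertips sit about 4 mm behind the TCP at this opening. Next, over to the batten.

```bash
python3 -m handwheel '[{"tx":25,"ty":-12,"tz":0,"roll":-0.01},{"tx":34,"ty":-16,"tz":0,"roll":0},{"tx":34,"ty":-16,"tz":0,"roll":0},{"tx":34,"ty":-16,"tz":0,"roll":0},{"tx":34,"ty":-16,"tz":0,"roll":0},{"tx":34,"ty":-16,"tz":0,"roll":0},{"tx":34,"ty":-16,"tz":0,"roll":0},{"tx":34,"ty":-16,"tz":0,"roll":0},{"tx":34,"ty":-16,"tz":0,"roll":0},{"tx":34,"ty":-16,"tz":0,"roll":0},{"tx":34,"ty":-15,"tz":0,"roll":0},{"tx":20,"ty":-8,"tz":0,"roll":0}]' 58
python3 -m handwheel '[{"tx":0,"ty":0,"tz":0,"roll":0},{"tx":0,"ty":0,"tz":0,"roll":0}]' 
python3 plan.py 492 223.9 70 -4.3
```

```text
t: 13.28
tool_pos: [0.4874, 0.2234, 0.1471]
tool_rot: [-2.299, -2.138, 0.005]
contact_force: [0.1, 0.3, -0.6]
opening: 0.0577
grip_force: 0.0
t: 13.45
tool_pos: [0.4889, 0.2214, 0.1474]
tool_rot: [-2.3, -2.139, 0.005]
contact_force: [-0.1, 0.4, 1.2]
opening: 0.058
grip_force: 0.0
t 13.45 th -4.14 tilt 0.17 pos [488.9 221.4 147.4] roll 0.003 tx 2.7 ty 2.9 tz 77.4 F [-0.1  0.4  1.2] open 58.0 grip 0.0
```

```bash
python3 -m handwheel '[{"tx":2.5,"ty":2.5,"tz":25,"roll":0.003},{"tx":0,"ty":0,"tz":30,"roll":0},{"tx":0,"ty":0,"tz":22,"roll":0},{"tx":0,"ty":0,"tz":0,"roll":0},{"tx":0,"ty":0,"tz":0,"roll":0}]' 
python3 plan.py 492 223.9 40.5 -4.3
python3 - <<'E'
from h import *
o,M=state(); T=np.eye(4)
im,d=optics.get_image("wrist")
P=cloud("wrist",d,T)*1000; x,y,z=P[...,0],P[...,1],P[...,2]
zb=1000*o["tool_pos"][2]-54   # batten top depth in tool z
m=(abs(z-zb)<5)&(abs(y)<40)&(x<90)&(x>-140)
print("batten in tool frame:",rect(P/1000,m), "zb",zb)
E
```

```text
t: 13.87
tool_pos: [0.4918, 0.2217, 0.0701]
tool_rot: [-2.306, -2.13, 0.007]
contact_force: [0.7, 0.3, 0.9]
opening: 0.058
grip_force: 0.0
t 13.87 th -4.55 tilt 0.27 pos [491.8 221.7  70.1] roll -0.004 tx 2.2 ty 0.0 tz 29.6 F [0.7 0.3 0.9] open 58.0 grip 0.0
batten in tool frame: (array([4.9, 1.1]), array([ 48.3, 161.5]), 89.8, 'z', np.float64(15.7), 36319) zb 16.13171730121458
```

```bash
python3 -m handwheel '[{"tx":2,"ty":1,"tz":15,"roll":-0.002},{"tx":0,"ty":0,"tz":10,"roll":0},{"tx":0,"ty":0,"tz":3,"roll":0},{"tx":0,"ty":0,"tz":0,"roll":0},{"tx":0,"ty":0,"tz":0,"roll":0},{"tx":0,"ty":0,"tz":0,"roll":0}]' 
python3 plan.py 492 223.9 40.5 -4.3
```

```text
t: 14.42
tool_pos: [0.4948, 0.2253, 0.045]
tool_rot: [2.304, 2.135, 0.002]
contact_force: [-0.6, 0.4, -0.7]
opening: 0.0581
grip_force: 0.0
t 14.42 th -4.34 tilt 0.08 pos [494.8 225.3  45. ] roll -0.001 tx -1.6 ty -2.7 tz 4.5 F [-0.6  0.4 -0.7] open 58.1 grip 0.0
```

```bash
python3 -m handwheel '[{"tx":-1,"ty":-1.7,"tz":2,"roll":0},{"tx":0,"ty":0,"tz":2,"roll":0},{"tx":0,"ty":0,"tz":0,"roll":0},{"tx":0,"ty":0,"tz":0,"roll":0}]' 
python3 plan.py 492 223.9 40.5 -4.3
```

```text
t: 14.75
tool_pos: [0.4922, 0.2243, 0.0399]
tool_rot: [-2.304, -2.136, 0.0]
contact_force: [-0.3, 0.9, -0.7]
opening: 0.0579
grip_force: 0.0
t 14.75 th -4.34 tilt 0.02 pos [492.2 224.3  39.9] roll -0.001 tx -0.4 ty -0.2 tz -0.6 F [-0.3  0.9 -0.7] open 57.9 grip 0.0
```

```bash
python3 -m handwheel '[{"tx":0,"ty":0,"tz":0,"roll":0},{"tx":0,"ty":0,"tz":0,"roll":0},{"tx":0,"ty":0,"tz":0,"roll":0},{"tx":0,"ty":0,"tz":0,"roll":0},{"tx":0,"ty":0,"tz":0,"roll":0}]' 30 70
python3 plan.py 492 223.9 40.5 -4.3
python3 - <<'E'
from h import *
im,d=optics.get_image("wrist");P=cloud("wrist",d,np.eye(4))*1000; x,y,z=P[...,0],P[...,1],P[...,2]
for s in (1,-1):
    m=(abs(x)<12)&(s*y>28)&(s*y<45)&(z>-40)&(z<6); print(np.nanpercentile(z[m],[50,97,99.5]))
im,d=optics.get_image("top");W=cloud("top",d);z=W[...,2];v,u=np.mgrid[0:480,0:640]
for uu in (172,178,185,270,280,290,296): 
    c=(u==uu)&(v>265)&(v<315)&(z>.045)&(z<.062); print(uu,c.sum(),np.round(1000*np.nanmedian(z[c]),1))
E
```

```text
t: 15.17
tool_pos: [0.4928, 0.2245, 0.0406]
tool_rot: [2.304, 2.136, 0.001]
contact_force: [0.4, 0.6, 3.5]
opening: 0.0462
grip_force: 72.5
t 15.17 th -4.34 tilt 0.05 pos [492.8 224.5  40.6] roll -0.001 tx -0.6 ty -0.8 tz 0.1 F [0.4 0.6 3.5] open 46.2 grip 72.5
[-13.16367296   4.36272288   5.71638002]
[-23.66571429 -10.30549819  -7.195269  ]
172 0 nan
178 0 nan
185 0 nan
270 21 55.0
280 21 54.3
290 21 54.6
296 23 54.1
  return np.nanmean(a, axis, out=out, keepdims=keepdims)
```

```bash
python3 -m handwheel '[{"tx":0,"ty":0,"tz":1,"roll":0},{"tx":0,"ty":0,"tz":1,"roll":-0.01},{"tx":0,"ty":0,"tz":0,"roll":-0.011},{"tx":0,"ty":0,"tz":0,"roll":0},{"tx":0,"ty":0,"tz":0,"roll":0}]'
python3 plan.py 496.9 4.9 40.5 -3.1
python3 -m handwheel '[{"tx":-5,"ty":0.5,"tz":0,"roll":0},{"tx":-10,"ty":1,"tz":0,"roll":0},{"tx":-12,"ty":1,"tz":0,"roll":0},{"tx":-8,"ty":0.5,"tz":0,"roll":0},{"tx":-5,"ty":0,"tz":0,"roll":0}]'
python3 plan.py 496.9 4.9 40.5 -3.1
```

```text
t: 15.68
tool_pos: [0.4935, 0.2247, 0.0405]
tool_rot: [2.281, 2.159, 0.002]
contact_force: [-4.2, -0.9, 13.7]
opening: 0.0462
grip_force: 73.8
t 15.68 th -3.14 tilt 0.09 pos [493.5 224.7  40.5] roll -0.001 tx -219.3 ty 15.3 tz 0.0 F [-4.2 -0.9 13.7] open 46.2 grip 73.8
t: 16.1
tool_pos: [0.4954, 0.1857, 0.0406]
tool_rot: [-2.283, -2.158, -0.011]
contact_force: [0.5, 6.5, 9.6]
opening: 0.0459
grip_force: 73.2
t 16.10 th -3.22 tilt 0.39 pos [495.4 185.7  40.6] roll -0.002 tx -180.5 ty 11.2 tz 0.1 F [0.5 6.5 9.6] open 45.9 grip 73.2
```

```bash
python3 -m handwheel '[{"tx":-8,"ty":0.5,"tz":0,"roll":0},{"tx":-12,"ty":1,"tz":0,"roll":0},{"tx":-12,"ty":1,"tz":0,"roll":0},{"tx":-12,"ty":1,"tz":0,"roll":0},{"tx":-12,"ty":0.5,"tz":0,"roll":0},{"tx":-12,"ty":0.5,"tz":0,"roll":0},{"tx":-8,"ty":0.5,"tz":0,"roll":0},{"tx":0,"ty":0,"tz":0,"roll":0}]'
python3 plan.py 496.9 4.9 40.5 -3.1
```

```text
t: 16.77
tool_pos: [0.4962, 0.1081, 0.0406]
tool_rot: [2.282, 2.157, 0.007]
contact_force: [0.5, 2.2, 11.2]
opening: 0.0463
grip_force: 73.4
t 16.77 th -3.24 tilt 0.27 pos [496.2 108.1  40.6] roll -0.002 tx -103.0 ty 6.3 tz 0.1 F [ 0.5  2.2 11.2] open 46.3 grip 73.4
```

```bash
python3 -m handwheel '[{"tx":-8,"ty":0.5,"tz":0,"roll":0},{"tx":-12,"ty":0.5,"tz":0,"roll":0},{"tx":-12,"ty":0.5,"tz":0,"roll":0},{"tx":-12,"ty":0.5,"tz":0,"roll":-0.002},{"tx":-12,"ty":0.5,"tz":0,"roll":0},{"tx":-12,"ty":0.5,"tz":0,"roll":0},{"tx":-12,"ty":0,"tz":0,"roll":0},{"tx":-8,"ty":0,"tz":0,"roll":0},{"tx":0,"ty":0,"tz":0,"roll":0},{"tx":0,"ty":0,"tz":0,"roll":0}]'
python3 plan.py 496.9 4.9 40.5 -3.1
```

```text
t: 17.6
tool_pos: [0.4945, 0.0198, 0.0406]
tool_rot: [2.279, 2.159, 0.005]
contact_force: [-0.4, 1.3, 11.7]
opening: 0.046
grip_force: 73.5
t 17.60 th -3.10 tilt 0.25 pos [494.5  19.8  40.6] roll -0.000 tx -14.7 ty 3.2 tz 0.1 F [-0.4  1.3 11.7] open 46.0 grip 73.5
```

```bash
python3 -m handwheel '[{"tx":-4,"ty":1,"tz":0,"roll":0},{"tx":-4,"ty":1,"tz":0,"roll":0},{"tx":-2,"ty":1,"tz":0,"roll":0},{"tx":0,"ty":0,"tz":0,"roll":0},{"tx":0,"ty":0,"tz":0,"roll":0},{"tx":0,"ty":0,"tz":0,"roll":0}]'
python3 plan.py 496.9 4.9 40.5 -3.1
python3 - <<'E'
from h import *
im,d=optics.get_image("wrist");cv2.imwrite("pics/w2.png",im[:,:,::-1]);np.save("pics/w2.npy",d)
E
```

```text
t: 18.1
tool_pos: [0.4965, 0.0111, 0.0406]
tool_rot: [2.28, 2.161, 0.007]
contact_force: [-1.4, 6.2, 13.1]
opening: 0.0458
grip_force: 73.7
t 18.10 th -3.08 tilt 0.25 pos [496.5  11.1  40.6] roll 0.000 tx -6.2 ty 0.7 tz 0.1 F [-1.4  6.2 13.1] open 45.8 grip 73.7
```

View pics/w2.png

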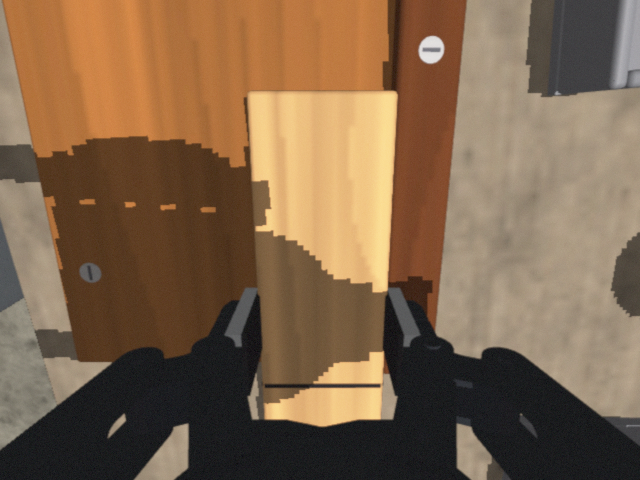

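The wrist view shows the batten's left end at row 92, the cutting line at row 385 (cols 265–380) and the bed's end edge at row 361 (cols 80–190). I'll cast these onto their planes.

```bash
cat > chk.py <<'E'
from h import *
import sys
o,M=state(); im,d=optics.get_image("wrist"); cv2.imwrite("pics/%s.png"%sys.argv[1],im[:,:,::-1])
p=optics.camera_params("wrist"); T=np.eye(4); T[:3,:3]=M; T[:3,3]=o["tool_pos"]; E=T@np.array(p["tool_from_camera"]); K=np.array(p["mtx"])
def cast(u,v,z):
    r=E[:3,:3]@np.linalg.solve(K,[u,v,1]); return 1000*(E[:3,3]+r*(z-E[2,3])/r[2])
W=cloud("wrist",d,T)*1000
a=np.radians(-3.1); bx=np.array([np.cos(a),np.sin(a)]); by=np.array([-np.sin(a),np.cos(a)])
O=np.array([468.6,111.0]); B=np.stack([(W[...,:2]-O)@bx,(W[...,:2]-O)@by,W[...,2]],-1)
g=cv2.cvtColor(im,cv2.COLOR_RGB2GRAY).astype(float); v,u=np.mgrid[0:480,0:640]
# bed end: lowest bed-height pixel per column; rays onto z=30
z=B[...,2]; bed=(abs(z-30)<5)
E_=[]
for c in range(100,185,5):
    r=np.where(bed[:,c])[0]
    if len(r): E_.append(cast(c,r.max()+.5,.030)[:2])
E_=np.array(E_); q=np.c_[(E_-O)@bx,(E_-O)@by]; k=np.polyfit(q[:,0],q[:,1],1); print("bed end y",np.round(np.median(q[:,1]),1),"slope deg",round(np.degrees(k[0]),2))
# cut line: darkest row per column
L=[]
for c in range(285,365,5):
    r=np.argmin(g[int(sys.argv[2])-12:int(sys.argv[2])+13,c])+int(sys.argv[2])-12; L.append(cast(c,r,.054)[:2])
L=np.array(L); q=np.c_[(L-O)@bx,(L-O)@by]; k=np.polyfit(q[:,0],q[:,1],1); print("cut y",np.round(np.median(q[:,1]),1),"slope deg",round(np.degrees(k[0]),2))
# batten side edges / left end, fence inner top edge
top=(abs(z-54)<4)&(u>235)&(u<410)&(v<280); e=[]
ys=range(100,280,10)
far=[];near=[];fe=[]
for r in ys:
    c=np.where(top[r])[0]; far.append(cast(c.max()+.5,r,.054)[:2]); near.append(cast(c.min()-.5,r,.054)[:2])
    f=np.where((abs(z[r]-42)<4)&(u[r]>380)&(u[r]<480))[0]
    if len(f): fe.append(np.r_[cast(f.max()+.5,r,.042)[:2],cast(f.min()-.5,r,.042)[:2]])
for n,X in(("far",far),("near",near),("fence outer",np.array(fe)[:,:2]),("fence visible inner",np.array(fe)[:,2:])):
    X=np.array(X); q=np.c_[(X-O)@bx,(X-O)@by]; k=np.polyfit(q[:,1],q[:,0],1); print(n,"x",np.round(np.median(q[:,0]),1),"slope deg",round(np.degrees(k[0]),2))
print("left end y",round(np.median([(cast(c,np.where(top[:,c])[0].min()-.5,.054)[:2]-O)@by for c in range(265,380,10)]),1),"batten top z",round(np.nanmedian(z[top]),1),"bed z",round(np.nanmedian(z[bed]),1))
E
python3 chk.py w3 385
```

```text
bed end y -128.4 slope deg 5.93
cut y -125.7 slope deg 0.34
far x 57.5 slope deg 0.01
near x 9.8 slope deg -0.07
fence outer x 80.5 slope deg 0.27
fence visible inner x 59.8 slope deg 0.01
left end y -15.4 batten top z 54.5 bed z 30.4
```

```bash
python3 - <<'E'
import re
s=open("chk.py").read()
s=s.replace('k=np.polyfit(q[:,0],q[:,1],1); print("bed end y"','print(np.round(q[:,1],1)); k=np.polyfit(q[:,0],q[:,1],1); print("bed end y"',1)
s=s.replace("range(100,185,5)","range(85,262,6)").replace("cast(c,r.max()+.5,.030)","cast(c,np.where(bed[:,c]&(v[:,c]<375))[0].max()+.5,.030)")
open("chk.py","w").write(s)
E
python3 chk.py w4 385 | head -8
python3 -c "
import cv2;g=cv2.imread('pics/w4.png')
for c in (90,120,150,180,195): print(c,[int(x) for x in g[352:372,c,2]])"
```

```text
[-131.4 -131.4 -131.5 -131.5 -131.5 -130.4 -128.3 -126.2 -125.2 -124.1
 -123.6 -123.6 -124.2 -126.3 -129.4 -128.9 -127.9 -127.3 -122.6 -120.1
 -118.5 -115.  -109.  -103.1 -101.1 -100.2  -98.7  -94.   -94.  -131.7]
bed end y -124.7 slope deg 22.07
cut y -125.7 slope deg 0.1
far x 57.5 slope deg 0.01
near x 9.8 slope deg -0.06
fence outer x 80.5 slope deg 0.27
90 [85, 84, 83, 87, 82, 87, 85, 86, 85, 92, 154, 170, 174, 172, 172, 172, 170, 175, 171, 173]
120 [83, 80, 82, 72, 54, 29, 29, 28, 21, 26, 26, 24, 24, 29, 25, 26, 29, 31, 17, 22]
150 [27, 28, 27, 24, 24, 24, 28, 26, 14, 28, 27, 23, 29, 27, 28, 29, 23, 31, 28, 27]
180 [92, 93, 89, 70, 42, 26, 26, 27, 24, 24, 24, 15, 18, 22, 23, 27, 25, 16, 25, 19]
195 [26, 25, 25, 23, 24, 28, 27, 25, 27, 22, 30, 28, 26, 27, 26, 20, 23, 25, 25, 27]
```

The valid columns put the bed end at -131.5 and the cutting line at -125.6, so 6 mm remain. The TCP estimate gives 6.2 mm, which agrees. Finish the slide and press to the fence.

```bash
python3 -m handwheel '[{"tx":-3,"ty":0.5,"tz":0,"roll":0},{"tx":-3,"ty":0.5,"tz":0,"roll":0},{"tx":0,"ty":1,"tz":0,"roll":0},{"tx":0,"ty":1,"tz":0,"roll":0},{"tx":0,"ty":0,"tz":0,"roll":0},{"tx":0,"ty":0,"tz":0,"roll":0}]'
python3 plan.py 496.9 4.9 40.5 -3.1
python3 chk.py w5 390; python3 -c "
import cv2;g=cv2.imread('pics/w5.png')
print([int(x) for x in g[375:410,320,2]])"
```

```text
t: 18.75
tool_pos: [0.4975, 0.0052, 0.0405]
tool_rot: [-2.277, -2.159, -0.002]
contact_force: [-9.4, 6.7, 19.9]
opening: 0.0461
grip_force: 74.4
t 18.75 th -3.06 tilt 0.22 pos [497.5   5.2  40.5] roll 0.001 tx -0.4 ty -0.6 tz 0.0 F [-9.4  6.7 19.9] open 46.1 grip 74.4
[-131.3 -131.3 -131.3 -131.3 -131.3 -131.3 -131.3 -131.3 -131.3 -130.2
 -129.7 -129.7 -130.2 -131.3 -131.3 -131.3 -131.3 -131.3 -128.7 -126.1
 -124.5 -120.9 -114.9 -109.  -107.1 -106.1 -104.7  -99.9  -99.9  -19.7]
bed end y -130.2 slope deg 34.07
cut y -131.7 slope deg -0.6
far x 58.7 slope deg -0.11
near x 11.1 slope deg -0.09
fence outer x 80.5 slope deg 0.14
fence visible inner x 60.9 slope deg -0.11
left end y -21.2 batten top z 54.5 bed z 30.4
[121, 168, 181, 148, 142, 216, 234, 231, 203, 119, 55, 53, 107, 213, 233, 234, 234, 235, 235, 234, 234, 235, 235, 235, 234, 235, 235, 234, 234, 236, 235, 234, 234, 234, 235]
```

The cutting line is level with the bed end to within about 0.5 mm, and the batten is on the fence (9 N). Now firm up the grip and the press, and cross-check from the top.

```bash
python3 -m handwheel '[{"tx":0,"ty":0,"tz":0,"roll":0},{"tx":0,"ty":0,"tz":0,"roll":0},{"tx":0,"ty":0.5,"tz":1,"roll":0},{"tx":0,"ty":0.5,"tz":1,"roll":0},{"tx":0,"ty":0,"tz":1,"roll":0},{"tx":0,"ty":0,"tz":0,"roll":0},{"tx":0,"ty":0,"tz":0,"roll":0},{"tx":0,"ty":0,"tz":0,"roll":0}]' - 100
python3 chk.py w6 388 | tail -7
python3 - <<'E'
from h import *
im,d=optics.get_image("top");W=cloud("top",d)*1000;z=W[...,2];v,u=np.mgrid[0:480,0:640]
a=np.radians(-3.1); bx=np.array([np.cos(a),np.sin(a)]); by=np.array([-np.sin(a),np.cos(a)]); P=W[...,:2]-[468.6,111.]
X,Y=P@bx,P@by
m=(abs(z-54)<6)&(Y<-150)&(Y>-340)&(X>0)&(X<75); m=m&(cv2.erode(m.astype(np.uint8),np.ones((1,1)))>0)
print("waste part Y",np.percentile(Y[m],[1,99]),"X",np.percentile(X[m],[2,98]),m.sum())
k=np.polyfit(Y[m],X[m],1); print("axis slope deg",np.degrees(np.arctan(k[0])),"X at -200",np.polyval(k,-200)); kz=np.polyfit(Y[m],z[m],1); print("z slope",kz,"z at -140,-310",np.polyval(kz,[-140,-310]))
print("tape",rect(W/1000,(u>345)&(u<425)&(v>195)&(v<242)&(z>50)&(z<80)))
cv2.imwrite("pics/c3.png",cv2.resize(im[150:350,160:440,::-1],(800,571)))
E
```

```text
t: 19.47
tool_pos: [0.4977, 0.0052, 0.0406]
tool_rot: [-2.274, -2.157, 0.004]
contact_force: [-26.2, 8.2, 44.3]
opening: 0.0451
grip_force: 103.7
bed end y -130.3 slope deg 33.56
cut y -131.6 slope deg 0.06
far x 58.7 slope deg 0.03
near x 11.1 slope deg -0.08
fence outer x 80.5 slope deg -0.07
fence visible inner x 60.9 slope deg 0.03
left end y -21.2 batten top z 54.5 bed z 30.4
waste part Y [-317.95294657 -166.4724244 ] X [10.58033264 56.93280884] 1413
axis slope deg -0.9108555677392705 X at -200 32.74896373306177
z slope [1.23874411e-03 5.43399785e+01] z at -140,-310 [54.16655436 53.95596786]
tape (array([ 638.6, -177.6]), array([60.9, 38.1]), 86.1, 'z', np.float64(65.9), 424)
```

View pics/c3.png

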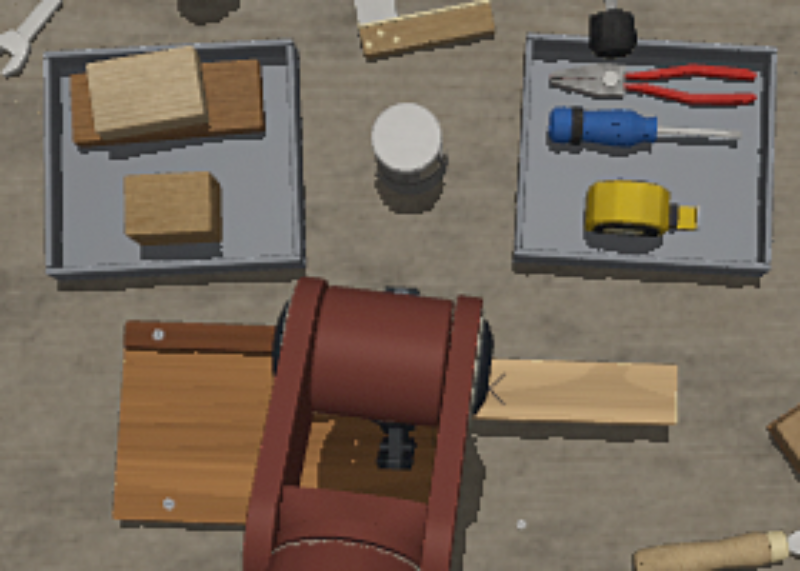

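The tape and block are in their trays, the jar is untouched, and the batten sticks out flat (z 54 at both ends). I'll ease the press a little and check its squareness by edges.

```bash
python3 -m handwheel '[{"tx":0,"ty":-0.5,"tz":-0.7,"roll":0},{"tx":0,"ty":0,"tz":-0.7,"roll":0},{"tx":0,"ty":0,"tz":0,"roll":0},{"tx":0,"ty":0,"tz":0,"roll":0},{"tx":0,"ty":0,"tz":0,"roll":0},{"tx":0,"ty":0,"tz":0,"roll":0}]'
python3 - <<'E'
from h import *
im,d=optics.get_image("top");W=cloud("top",d)*1000;z=W[...,2]
a=np.radians(-3.1); bx=np.array([np.cos(a),np.sin(a)]); by=np.array([-np.sin(a),np.cos(a)]); P=W[...,:2]-[468.6,111.]
X,Y=P@bx,P@by; m=(abs(z-54)<6)&(X>0)&(X<75)&(Y<-185)&(Y>-330)
hi,lo,yy=[],[],[]
for c in range(336,396):
    w=m[:,c]
    if w.sum()>15: hi.append(X[w,c].max());lo.append(X[w,c].min());yy.append(Y[w,c].mean())
for n,e in(("far",hi),("near",lo)):
    k=np.polyfit(yy,e,1);print(n,np.degrees(k[0]),np.polyval(k,-250))
print("end",min(yy),len(yy))
E
```

```text
t: 20.07
tool_pos: [0.4976, 0.0052, 0.0407]
tool_rot: [-2.276, -2.158, 0.001]
contact_force: [-18.8, 7.3, 33.4]
opening: 0.0455
grip_force: 102.5
far 0.017374005227998673 56.85550537352102
near 0.12055153362542065 11.021053237707646
end -315.8102077565358 58
```

```bash
python3 -c "
from station import ctrl
print(ctrl.finish_job())"
```

```text
the job is handed in; nothing more can be done
None
```

I handed the job in at about 20 s: the wood block is in the wood-scraps tray and the tape measure is in the tool tray. The batten is flat and square against the fence with its cutting line within about 0.5 mm of the bed end, and the gripper is still holding it and pressing it down with about 33 N.

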